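# Sweep the union nuts into the service tray

### The arm

A 6-joint arm with a two-finger parallel gripper is mounted at the origin on the work surface. World frame = base frame: x ahead of the robot, y to its left, z up, the work surface at z = 0. Lengths are in m, angles in rad, forces in N, time in s.
With the tool pointing down it reaches from about 0.2 to 0.875 m from the base axis. Payload 3.4 kg.
Tool frame: the origin (TCP) lies between the finger pads; the fingertips stand 25 mm ahead of it and the grasp point (between the pads) lies 6 mm ahead of it (r.nose_length is the z of the fingertips in the tool frame, in m); z points along the fingers, y is the line along which they close (so a half turn about z gives the same grasp; the last joint's range is limited). The gripper opens to 94 mm and grips with 3 to 60 N. Pads are 16 mm wide; open, the fingers measure 119 mm over their backs; the gripper's body (75 mm by 177 mm) begins 78 mm behind the grasp point.
Start: joints at [-1.241, 0.276, 1.505, -0, 1.361, -0.121], TCP at [0.251, -0.518, 0.194] pointing down, gripper open.
Joint ranges: [-2.89, 2.89], [-0.75, 2.08], [0.22, 2.7], [-1.18, 4.32], [0.11, 2.71], [-2.7, 2.7]. Speed limits (rad/s): [2.57, 2.57, 3.14, 3.14, 3.14, 3.14].

### API

Orientations are given as a unit quaternion [w, x, y, z].
In Python, from plant import r, gripper_to, inverse_kinematics, vision, models, telemetry gives the robot as it stands. Calls block until the motion is done:
- r.move_to(position, orientation): joint-space move of the TCP to a pose.
- r.move_l(position, rot=None, vel=0.15, guard=None): straight line of the TCP; rot=None keeps the orientation; vel is the mean speed in m/s. With guard (N) it stops when the force on the tool has changed by that much, and returns True; else False.
- r.movej(angles): joint-space move.
- gripper_to(opening, f_grip=None): finger opening in m; f_grip is the grip in N (None keeps the last); returns when the fingers have stopped.
- r.hold(seconds).
- inverse_kinematics(position, orientation): joint angles nearest the present ones, or None.
- vision.snapshot(name): name is "scene" or "top" or "wrist"; returns the picture (480x640x3 uint8, red, green, blue); there is no depth.
- vision.get_calibration(name): a dict with "fx", "fy", "cx", "cy" (pixels), "position" and "orientation" of the camera in the world. Camera axes: x right, y down, z forward; pixel columns grow to the right and rows downward; lengths in m; the calibration is good to about 2 mm. A picture is of the moment at which its call begins: read the wrist's pose just before it. get_calibration takes no time and is no camera call; for the wrist camera it gives the pose at the moment of the call.
A pose or a line that the arm cannot do raises r.PlanningError and nothing moves.
- r.sign_off(): hands the job in; it is judged then, once.
Trained networks look in the newest picture that a camera, given by its name, has taken for a name from the list of things; names that differ only in an ending like _2 or _b are one class to them, and where a whole thing is asked for, a point or a joint stands for the part that bears it (a point fixed in the world has none). Each returns a list of dicts, best first, with "score" (0 to 1); they miss things now and then, are a little off and sometimes report something else, mostly with a low value. They report only what shows in the picture. A call takes as long as a camera call. They do not tell look-alikes from the thing itself.
- models.boxes_of(thing, camera): "at" ([x, y, z] in m, in world coordinates, good to about 4 mm: the middle of the surface that is visible of it).
- models.regions_of(thing, camera): "pixels" (480x640 bool, what is visible of it).
- models.mark_of(thing, camera): "at" ([x, y, z] in m, in world coordinates, good to about 4 mm: a listed point, or the origin of a listed thing).
Readings, each from a call of its own:
- telemetry.current_t(): time.
- telemetry.current_joints(): joint angles.
- telemetry.current_dq(): joint speeds.
- telemetry.current_joint_efforts(): joint torques, N m.
- telemetry.current_ee_pos(): TCP position.
- telemetry.current_tool_rot(): TCP orientation.
- telemetry.current_wrist_force(): force on the tool from outside, world axes, zero at the start.
- telemetry.current_torque(): the same for the moment, N m.
- telemetry.current_opening(): finger opening in m.
- telemetry.current_finger_force(): force on a finger pad.
Only numpy, scipy, OpenCV 4.12 (cv2) and the standard library are available. Lean on these libraries where they do the work, as an engineer would, in place of code of your own. Each camera call takes 0.05 s, during which the arm holds its last target. There are 200 camera calls.

### The job

The boiler is back together: sweep the three hexagonal brass nuts across the table and in through the open side of the steel tray, pushing them along with the outside of the fingers and leaving them lying flat and completely inside. Do not pick any nut up. Leave the round brass sleeve, the small brass tap and everything else around them where they stand.

Things in the scene. Friction and masses are not known exactly. Their poses are not given: they have to be found in the camera images.
- nut0: Hexagonal brass union nut lying flat on the table, 36 mm across flats (42 mm across corners), 20 mm high, hole 18 mm, 84 to 168 g. Origin at the centre of its underside, z up; its yaw is arbitrary. Loose: it slides under a light push and stops when the push stops.
- nut1: A second nut, exactly like nut0.
- nut2: A third nut, exactly like nut0.
- tray: Low steel tray fixed to the table: three upright walls 30 mm high and 4 mm thick, and one open side. Inside it is 190 mm wide (its x, from -95 to 95 mm) and 140 mm deep (its y, from the open edge at -70 mm to the back wall at +70 mm). Origin at the middle of the floor, on the table. The open side faces the tray's -y, which points towards the robot's right, turned by up to 0.3 rad. The floor is thin sheet level with the table, with no step at the open edge.
- tray_mouth (a point): Middle of the tray's open edge at table height, axes as the tray.
- sleeve: Round plain brass sleeve (a short tube) standing on end among the nuts: 28 mm outside diameter, 40 mm high, so narrower and twice as tall as a nut. Origin at the centre of its underside. To be left alone.
- tap: Small brass drain tap standing among the nuts on a round foot of 34 mm diameter, with a black bar handle on top; 46 mm high. Origin at the centre of its underside. The three nuts, the sleeve and the tap stand in any order, in five places about 64 mm apart along x, alternately nearer the tray and 50 to 180 mm further from it along y; nothing else lies between them and the tray. To be left alone.
- driver_a: Green-handled screwdriver lying on the robot's right, lengthwise along its own x, clear of the sweep. To be left alone.
- driver_b: Red-handled screwdriver lying on the robot's left, lengthwise along its own x, between the robot and the tray's far end. To be left alone.
- spanner: Open-ended steel spanner lying beyond the nuts, lengthwise along its own x. To be left alone.
- dish: Blue ceramic saucer, 120 mm diameter, 28 mm high, beyond the tray. Origin at the centre of its underside. To be left alone.
- tin: Closed round metal tin, 60 mm diameter, 50 mm high, standing at the far right. Origin at the centre of its underside. To be left alone.
Things that resemble listed ones, but are neither listed nor needed, are in the scene too. What is shaped like the nut2 but purple is not meant. Leave any turquoise look-alike of the nut1 alone.

How it is judged:
At the end, for the whole second after the job is handed in: All three hexagonal nuts lie flat (within 0.2 rad) on the tray's floor, at rest, each with its centre at least 14 mm inside the open edge and between the side walls (y of nut0 in the frame of tray between -0.056 and 0.07 m and x of nut0 in the frame of tray between -0.09 and 0.09 m and height (world z) of each of nut0, nut1, nut2 below 0.005 m and angle between each of nut0, nut1, nut2's own z axis and vertical below 0.2 rad and linear speed of each of nut0, nut1, nut2 below 0.02 m/s and y of nut1 in the frame of tray between -0.056 and 0.07 m and x of nut1 in the frame of tray between -0.09 and 0.09 m and y of nut2 in the frame of tray between -0.056 and 0.07 m and x of nut2 in the frame of tray between -0.09 and 0.09 m); the robot touches nothing.
It fails at once if a hexagonal nut was lifted off the table or turned over (its underside centre rose above 12 mm) (height (world z) of any of nut0, nut1, nut2 above 0.012 m).
It fails at once if a thing that should be left alone was shifted (brass sleeve or tap by over 10 mm, the others by over 15 mm) (distance of any of sleeve, tap from where it was at the start of the episode above 0.01 m or distance of any of driver_a, driver_b, spanner, dish, tin from where it was at the start of the episode above 0.015 m).
It fails at once if the tap, the sleeve or the tin was tipped (angle between any of tap, sleeve, tin's own z axis and vertical above 0.35 rad).
It also fails if it takes over 72 s, if anything falls off the work surface, if the arm or the gripper's body presses on something with over 40 N, if the wrist force passes 120 N, or if a joint passes its speed limit or range.

## Working session

There is one attempt and no reset: what is moved stays moved. The work goes in short steps, each a Python script; the robot and the scene stay as the last script left them, time stands still between calls to the robot, and variables do not carry over. Pictures are saved under pics/ and viewed, at most 10 in all, crops included, and the job is handed in when it is done.

```bash
ls; mkdir -p pics; python3 - <<'E'
from plant import r, vision, models, telemetry
import cv2, numpy as np
for c in ("top","scene"):
    im=vision.snapshot(c); cv2.imwrite(f"pics/{c}0.png",im[:,:,::-1])
    k=vision.get_calibration(c); print(c,{a:np.round(b,3).tolist() for a,b in k.items()})
    for t in ("nut0","tray","tray_mouth","sleeve","tap","tin","dish","spanner","driver_a","driver_b"):
        print(t,[(np.round(d["at"],3).tolist(),round(d["score"],2)) for d in models.mark_of(t,c)])
print(telemetry.current_t(), telemetry.current_tool_rot())
E
```

```text
pics
top {'fx': 615.25, 'fy': 615.25, 'cx': 305.793, 'cy': 224.381, 'position': [0.462, 0.042, 1.271], 'orientation': [0.028, -0.696, 0.717, -0.031]}
nut0 [([0.704, -0.148, 0.0], 0.84), ([0.573, 0.01, -0.0], 0.78), ([0.516, -0.039, -0.003], 0.73), ([0.446, 0.049, -0.004], 0.71), ([0.7, -0.008, -0.001], 0.69), ([0.634, -0.122, -0.002], 0.48), ([0.576, -0.183, -0.003], 0.47)]
tray [([0.553, 0.203, -0.001], 0.88)]
tray_mouth [([0.57, 0.135, -0.001], 0.86)]
sleeve [([0.439, -0.03, -0.0], 0.64)]
tap [([0.793, -0.052, -0.0], 0.62), ([0.506, -0.136, 0.001], 0.6), ([0.337, 0.386, -0.001], 0.47)]
tin [([0.76, -0.277, -0.001], 0.89)]
dish [([0.789, 0.189, -0.001], 0.64), ([0.757, -0.276, -0.002], 0.64)]
spanner [([0.792, -0.05, -0.004], 0.7), ([0.552, 0.203, -0.002], 0.68)]
driver_a [([0.477, -0.314, 0.002], 0.96), ([0.336, 0.388, 0.001], 0.66)]
driver_b [([0.477, -0.314, 0.002], 0.96), ([0.336, 0.388, 0.001], 0.66)]
scene {'fx': 623.541, 'fy': 623.541, 'cx': 323.682, 'cy': 240.225, 'position': [1.09, 0.391, 1.121], 'orientation': [-0.122, 0.469, 0.844, -0.232]}
nut0 [([0.449, 0.051, -0.002], 0.83), ([0.574, 0.011, 0.004], 0.77), ([0.572, -0.185, 0.004], 0.64), ([0.636, -0.128, 0.004], 0.6), ([0.705, -0.152, -0.002], 0.55), ([0.698, -0.01, -0.002], 0.53), ([0.514, -0.037, -0.001], 0.52), ([0.786, 0.193, 0.003], 0.49)]
tray [([0.55, 0.2, 0.006], 0.79)]
tray_mouth [([0.572, 0.134, 0.002], 0.7)]
sleeve [([0.436, -0.033, 0.002], 0.73)]
tap [([0.505, -0.132, -0.001], 0.75)]
tin [([0.758, -0.276, 0.001], 0.64), ([0.571, 0.134, 0.003], 0.59), ([0.785, -0.057, -0.004], 0.34)]
dish [([0.784, 0.193, 0.001], 0.55)]
spanner [([0.793, -0.057, -0.002], 0.55)]
driver_a [([0.481, -0.316, -0.0], 0.74), ([0.339, 0.386, -0.002], 0.63)]
driver_b [([0.481, -0.316, -0.0], 0.74), ([0.339, 0.386, -0.002], 0.63)]
1.1 [5.81552401e-05 9.74710119e-01 2.23472998e-01 2.19485049e-05]
```

View pics/top0.png

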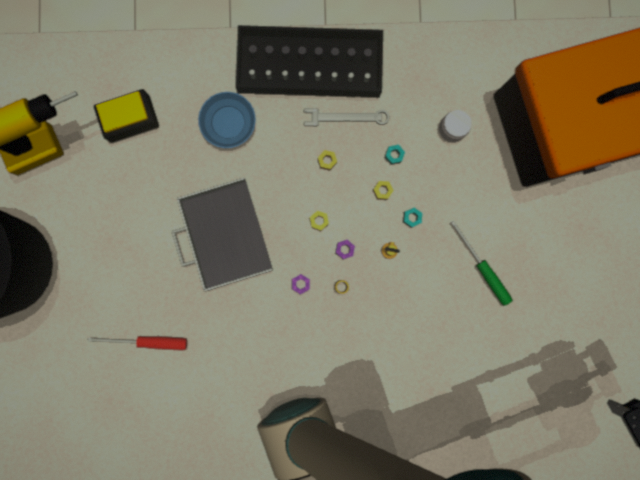

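View pics/scene0.png

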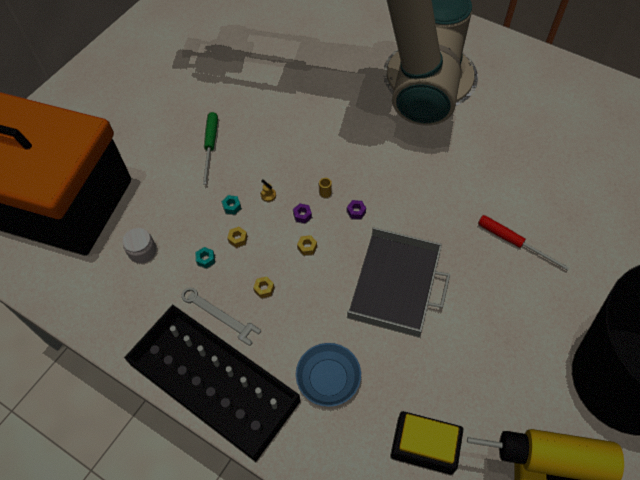

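The top view shows the brass nuts at px (327,160), (383,190) and (319,221). The purple ones are at (345,249) and (301,284), the turquoise ones at (395,154) and (413,217), and the tray's open edge runs from (246,181) to (271,268). This matches the network marks. In the scene view the purple and turquoise nuts are the same look-alikes. I'll sweep the nearest brass nut first, cradled against two slightly open fingers.

```bash
cat > h.py <<'E'
from plant import r, gripper_to, inverse_kinematics, vision, models, telemetry
import numpy as np, cv2
from scipy.spatial.transform import Rotation as R
O=np.array([.5515,.2015]); M=np.array([.571,.1345])
u=(O-M)/np.linalg.norm(O-M); v=np.array([u[1],-u[0]])
W=lambda p: O+p[0]*v+p[1]*u
T=lambda w: np.array([(w-O)@v,(w-O)@u])
def quat(d,s):
    x=s*np.array([*d,0]); z=np.array([0,0,-1.]); 
    q=R.from_matrix(np.c_[x,np.cross(z,x),z]).as_quat(); return np.roll(q,1)
def sweep(nut,goal,gap=.043,reach=.027,vel=.08):
    nut=np.array(nut); g=W(goal); d=(g-nut)/np.linalg.norm(g-nut)
    a=nut-gap*d; b=g-reach*d
    c=[]
    for s in (1,-1):
        j=inverse_kinematics([*a,.15],quat(d,s))
        if j is not None: c.append((abs(j[5]-telemetry.current_joints()[5]),s))
    q=quat(d,min(c)[1])
    print("nut in tray",T(nut).round(3),"start",a.round(3),"end",b.round(3),c)
    r.move_to([*a,.15],q); r.move_l([*a,.031],vel=.12)
    r.move_l([*b,.031],vel=vel); print("F",np.round(telemetry.current_wrist_force(),1))
    b2=b-.02*d; r.move_l([*b2,.031],vel=.1); r.move_l([*b2,.15],vel=.2)
    print("t",telemetry.current_t())
def nuts(c="top"):
    vision.snapshot(c)
    for m in models.mark_of("nut0",c): w=np.array(m["at"]); print(w.round(3),T(w[:2]).round(3),round(m["score"],2))
E
python3 - <<'E'
from h import *
gripper_to(.016)
sweep((.5735,.0105),(-.055,.03))
r.hold(.2); nuts("scene"); im=vision.snapshot("scene"); cv2.imwrite("pics/s1.png",im[:,:,::-1])
E
```

```text
nut in tray [-0.032 -0.19 ] start [ 0.59  -0.029] end [0.5  0.19] [(np.float64(0.43299535107339737), 1), (np.float64(2.7085973025163956), -1)]
F [-0.7 -0.5  0.2]
t 9.825
[ 0.634 -0.128  0.002] [-0.013 -0.339] 0.85
[ 0.512 -0.038 -0.001] [-0.105 -0.219] 0.78
[ 0.698 -0.01  -0.001] [ 0.082 -0.244] 0.73
[ 0.575 -0.182  0.001] [-0.085 -0.375] 0.71
[0.571 0.011 0.003] [-0.034 -0.189] 0.59
[ 0.706 -0.151  0.   ] [ 0.05  -0.382] 0.56
[ 0.446  0.051 -0.   ] [-0.144 -0.115] 0.51
```

View pics/s1.png

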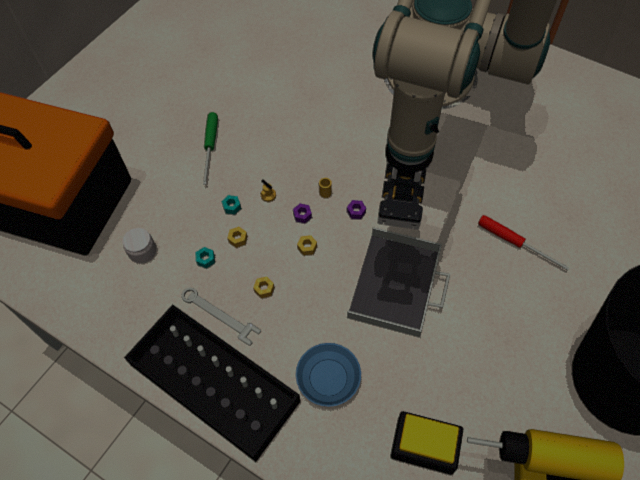

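The nut at (307,244) hasn't moved. I'll check the finger opening and the tip height.

```bash
python3 - <<'E'
from h import *
print(r.nose_length, telemetry.current_opening(), telemetry.current_ee_pos(), telemetry.current_tool_rot(), telemetry.current_t())
im=vision.snapshot("wrist"); cv2.imwrite("pics/w1.png",im[:,:,::-1])
print(gripper_to(.016,20), telemetry.current_opening(),telemetry.current_t())
E
```

```text
0.025 0.01612180480220209 [0.50760949 0.17130573 0.14915394] [-5.94658441e-04  5.58172065e-01  8.29724803e-01 -5.86958481e-04] 10.175
False 0.016134113194196394 10.4417
```

View pics/w1.png

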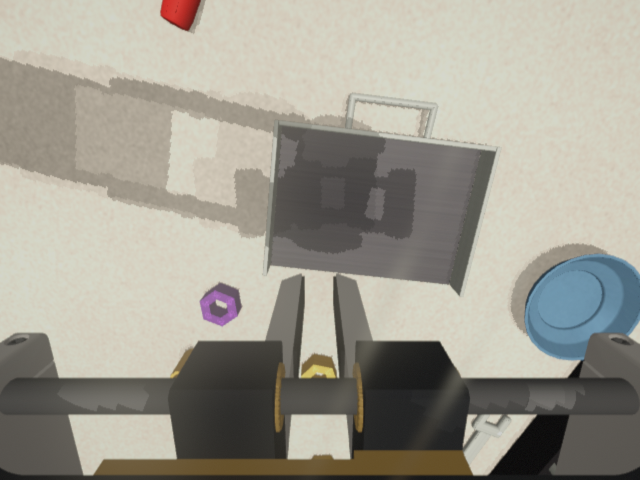

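The opening is right and the nut at (318,368) lies on the swept line, so I'll step through the descent and print the actual TCP pose.

```bash
python3 - <<'E'
from h import *
nut=np.array((.5735,.0105)); g=W((-.055,.03)); d=(g-nut)/np.linalg.norm(g-nut); q=quat(d,1)
a=nut-.043*d
P=lambda s:print(s,np.round(telemetry.current_ee_pos(),4),np.round(telemetry.current_wrist_force(),1),round(telemetry.current_t(),2))
print(r.move_to([*a,.15],q));P("above")
print(r.move_l([*a,.031],vel=.12));P("down")
for s in (.02,.04,.06):
    print(r.move_l([*(a+s*d),.031],vel=.08));P(s)
im=vision.snapshot("scene"); cv2.imwrite("pics/s2.png",cv2.resize(im[120:360,180:500],(800,600))[:,:,::-1])
E
```

```text
False
above [ 0.5891 -0.0283  0.1499] [-0.2 -0.  -0.1] 11.32
False
down [ 0.5904 -0.0293  0.0318] [ 0.6 -0.   0.1] 12.46
False
0.02 [ 0.582  -0.0101  0.0313] [-0.5 -0.3 -0.5] 12.86
False
0.04 [0.5744 0.0082 0.031 ] [ 0.  -0.9  0.2] 13.26
False
0.06 [0.5669 0.0267 0.031 ] [0.2 0.3 0.1] 13.66
```

View pics/s2.png

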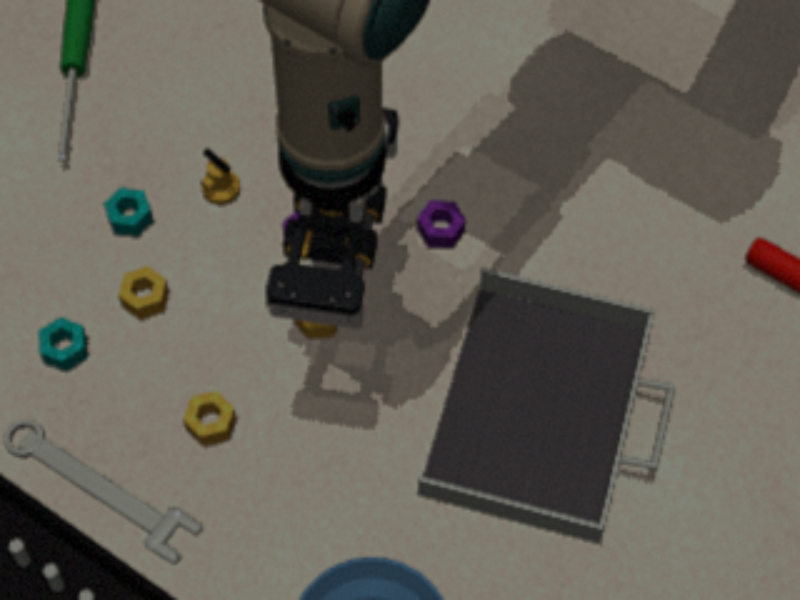

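Zoomed view: the gripper at (315,290) hides most of the nut at (318,330), which stays put although the fingers should have hit it. A wrist view will show where the fingertips really are.

```bash
python3 - <<'E'
from h import *
k=vision.get_calibration("wrist"); print({a:np.round(b,3).tolist() for a,b in k.items()})
im=vision.snapshot("wrist"); cv2.imwrite("pics/w2.png",im[:,:,::-1])
Rc=R.from_quat(np.roll(k["orientation"],-1)).as_matrix()
tc=telemetry.current_ee_pos();
for n,p in (("tip",[*tc[:2],.006]),("nutC",[.5725,.0105,.02])):
    c=Rc.T@(np.array(p)-k["position"]); print(n,k["fx"]*c[0]/c[2]+k["cx"],k["fy"]*c[1]/c[2]+k["cy"])
nuts("wrist")
E
```

```text
{'fx': 345.655, 'fy': 345.655, 'cx': 318.456, 'cy': 237.777, 'position': [0.536, 0.103, 0.22], 'orientation': [0.142, 0.971, 0.19, 0.028]}
tip 318.85025761606016 265.2413932436491
nutC 317.1765157432799 297.6266463568262
[0.577 0.012 0.003] [-0.028 -0.189] 0.85
[ 0.698 -0.014 -0.   ] [ 0.081 -0.248] 0.75
[ 0.512 -0.045  0.   ] [-0.106 -0.225] 0.74
[ 0.632 -0.125 -0.   ] [-0.013 -0.336] 0.58
[0.448 0.056 0.002] [-0.14  -0.111] 0.56
```

View pics/w2.png

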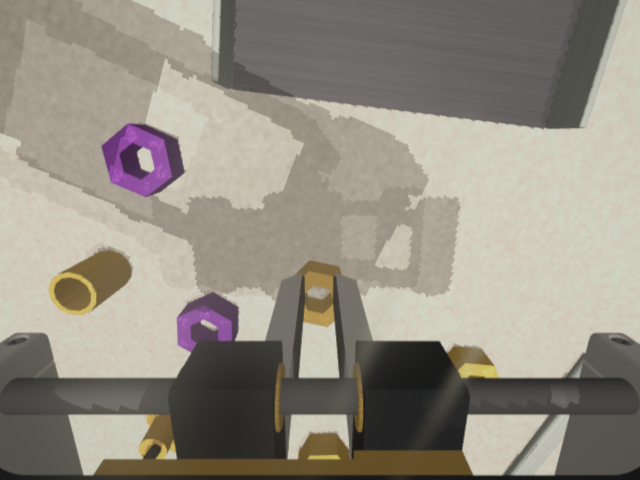

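The fingertips at (300–340, 277) lie over the nut at (318,292), where a tip at 6 mm would project to about row 255. They ride roughly 20 mm too high. I'll back off and find the table with a guarded descent.

```bash
python3 - <<'E'
from h import *
nut=np.array((.5735,.0105)); g=W((-.055,.03)); d=(g-nut)/np.linalg.norm(g-nut)
a=nut-.043*d
P=lambda s:print(s,np.round(telemetry.current_ee_pos(),4),np.round(telemetry.current_wrist_force(),1),round(telemetry.current_t(),2))
p=telemetry.current_ee_pos(); r.move_l([p[0],p[1],.05],vel=.1); r.move_l([*a,.05],vel=.15); r.move_l([*a,.031],vel=.1); r.hold(.1);P("at")
print(r.move_l([*a,-.005],vel=.03,guard=4)); P("touch")
p=telemetry.current_ee_pos(); r.move_l([*a,p[2]+.006],vel=.05); P("up")
E
```

```text
at [ 0.5898 -0.0288  0.0313] [-0.  -0.   0.7] 15.19
False
touch [ 0.5899 -0.0293 -0.0048] [0.8 0.  0.4] 16.54
up [ 0.5903 -0.0294  0.0019] [-0.2 -0.5 -0.2] 16.82
```

There's no contact even at TCP z = -5 mm, so the real tip is well above where the stated geometry puts it. I'll probe further.

```bash
python3 - <<'E'
from h import *
p=telemetry.current_ee_pos()
P=lambda s:print(s,np.round(telemetry.current_ee_pos(),4),np.round(telemetry.current_wrist_force(),1),round(telemetry.current_t(),2))
print(r.move_l([p[0],p[1],-.06],vel=.03,guard=4)); P("touch")
z=telemetry.current_ee_pos()[2]
r.move_l([p[0],p[1],z+.006],vel=.05); P("up")
im=vision.snapshot("wrist"); cv2.imwrite("pics/w3.png",im[:,:,::-1])
im=vision.snapshot("scene"); cv2.imwrite("pics/s3.png",cv2.resize(im[120:360,180:500],(800,600))[:,:,::-1])
E
```

```text
True
touch [ 0.5898 -0.0294 -0.0109] [-0.6  0.   5. ] 17.58
up [ 0.5906 -0.0295 -0.0047] [-0.4  0.1 -0.1] 17.87
```

View pics/w3.png

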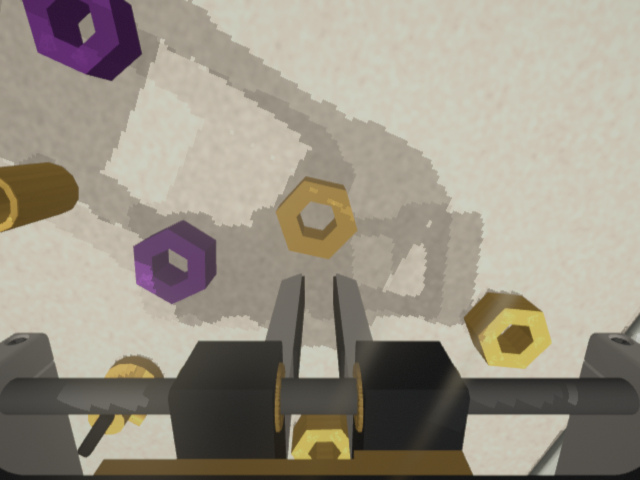

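The wrist view shows the fingers centred just behind the nut at (317,217), with the tips at row 277. The table contact was real, at TCP z = -10.9 mm, so the tips are about 36 mm shorter than stated. I'll sense the table at each descent and sweep with the tips 7 mm above it.

```bash
python3 - <<'E'
s=open('h.py').read()
s=s.replace('''r.move_l([*a,.031],vel=.12)
''','''go(a,b,d,vel)
def go(a,b,d,vel=.08):
    r.move_l([*a,.005],vel=.15); hit=r.move_l([*a,-.03],vel=.03,guard=4); z=telemetry.current_ee_pos()[2]+.007; print(hit,"zsweep",z)
    r.move_l([*a,z],vel=.05)
''').replace(",.031]",",z]")
open('h.py','w').write(s)
E
python3 - <<'E'
from h import *
nut=np.array((.5735,.0105)); g=W((-.055,.03)); d=(g-nut)/np.linalg.norm(g-nut)
go(nut-.043*d,g-.027*d,d)
r.hold(.1); nuts("wrist"); nuts("top")
im=vision.snapshot("wrist"); cv2.imwrite("pics/w4.png",im[:,:,::-1])
E
```

```text
True zsweep -0.003898224086527311
F [ 0.4 -0.2  0.2]
t 23.5417
[ 0.492  0.216 -0.   ] [-0.053  0.031] 0.96
[0.449 0.054 0.005] [-0.14  -0.113] 0.85
[ 0.632 -0.121 -0.001] [-0.013 -0.332] 0.41
[ 0.578 -0.183 -0.002] [-0.082 -0.376] 0.78
[ 0.445  0.052 -0.003] [-0.144 -0.114] 0.74
[ 0.513 -0.042 -0.002] [-0.105 -0.223] 0.71
[ 0.632 -0.123 -0.002] [-0.013 -0.334] 0.68
[ 0.699 -0.009 -0.002] [ 0.083 -0.244] 0.55
[ 0.706 -0.149  0.003] [ 0.051 -0.379] 0.55
```

View pics/w4.png

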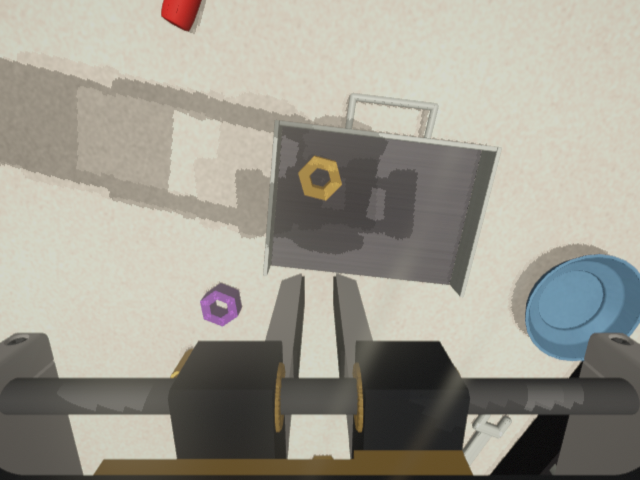

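The first nut lies in the tray at (320,178), inside the walls. Next come the other two.

```bash
python3 - <<'E'
from h import *
sweep((.6335,-.1245),(-.004,.03))
nuts("wrist")
sweep((.699,-.009),(.042,-.015))
p=telemetry.current_ee_pos(); r.move_l([p[0],p[1]-.12,.2],vel=.2); r.hold(.3)
nuts("top"); nuts("wrist")
for t in ("sleeve","tap"): vision.snapshot("scene"); print(t,[np.round(m["at"],3) for m in models.mark_of(t,"scene")[:2]])
im=vision.snapshot("top"); cv2.imwrite("pics/t5.png",cv2.resize(im[80:320,150:470],(800,600))[:,:,::-1])
E
```

```text
nut in tray [-0.012 -0.336] start [ 0.645 -0.166] end [0.546 0.203] [(np.float64(0.4251635352282787), 1), (np.float64(2.716429118361515), -1)]
True zsweep -0.0039006386658438875
F [ 0.6 -0.1 -0.2]
t 33.525
[ 0.538  0.232 -0.002] [-0.004  0.033] 0.78
[0.446 0.053 0.003] [-0.143 -0.113] 0.72
[0.492 0.214 0.001] [-0.053  0.029] 0.71
nut in tray [ 0.083 -0.243] start [ 0.718 -0.048] end [0.608 0.175] [(np.float64(0.5638942549297477), 1), (np.float64(2.5776983986600457), -1)]
True zsweep -0.0038559285910886544
F [0.3 1.  0.3]
t 41.3167
[ 0.542  0.231 -0.001] [-0.001  0.031] 0.79
[0.49  0.215 0.002] [-0.056  0.03 ] 0.78
[ 0.596  0.2   -0.001] [ 0.043 -0.014] 0.71
[ 0.446  0.049 -0.002] [-0.144 -0.117] 0.7
[ 0.514 -0.038 -0.005] [-0.103 -0.22 ] 0.63
[ 0.704 -0.147 -0.002] [ 0.049 -0.377] 0.62
[ 0.578 -0.185 -0.001] [-0.082 -0.378] 0.6
[ 0.511 -0.042 -0.002] [-0.107 -0.223] 0.91
[ 0.54   0.231 -0.001] [-0.003  0.031] 0.88
[ 0.596  0.198 -0.   ] [ 0.042 -0.016] 0.8
[ 0.708 -0.152  0.   ] [ 0.051 -0.383] 0.69
[0.448 0.055 0.004] [-0.14  -0.112] 0.68
[ 0.573 -0.18  -0.001] [-0.086 -0.372] 0.57
sleeve [array([ 0.437, -0.03 ,  0.003])]
tap [array([ 0.506, -0.132,  0.003])]
```

View pics/t5.png

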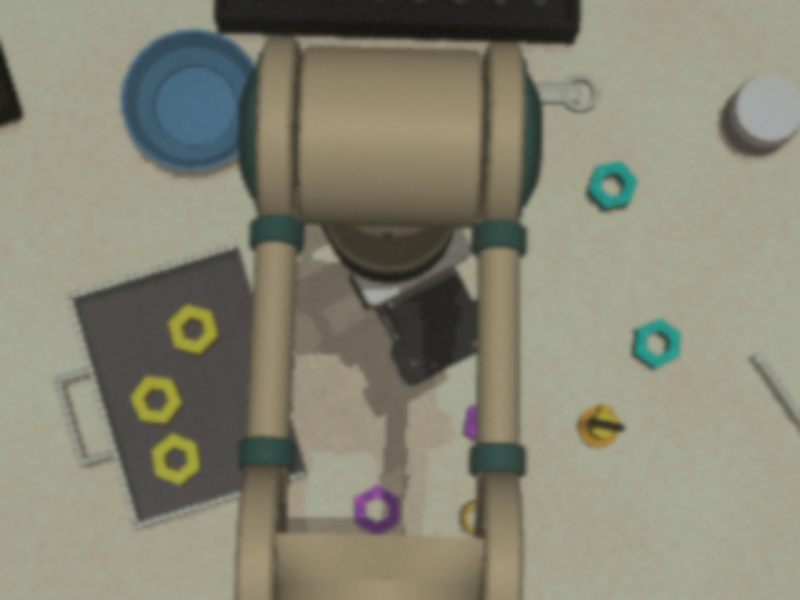

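All three brass nuts lie flat well inside the tray at (193,330), (156,400) and (176,459), and the tap, sleeve and look-alikes stand where they were.

```bash
python3 -c "
from plant import r; print(r.sign_off())"
```

```text
the job is handed in; nothing more can be done
None
```

The three brass nuts were swept into the tray and lie inside it, and the job is handed in at about 42 s on the robot's clock; sleeve, tap and look-alikes measured unmoved, but the verdict was not reported back (the first sweep missed because the fingertips sit about 36 mm higher than stated, fixed by touching down on the table before each sweep).

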